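# Set the work rest of a glass grinding machine against its fence and pin it

### The arm

A 6-joint arm with a two-finger parallel gripper is mounted at the origin on the work surface. World frame = base frame: x ahead of the robot, y to its left, z up, the work surface at z = 0. Lengths are in mm, angles in rad, forces in N, time in s.
With the tool pointing down it reaches from about 300 to 1000 mm from the base axis. Payload 5.1 kg.
Tool frame: the origin (TCP) lies at the centre of the arm's flange, where the gripper is bolted on; the fingertips stand 190 mm ahead of it and the grasp point (between the pads) lies 171 mm ahead of it (robot.tip_reach is the distance from the TCP to the fingertips, in mm); z points along the fingers, y is the line along which they close (so a half turn about z gives the same grasp; the last joint's range is limited). The gripper opens to 95 mm and grips with 3 to 60 N. Pads are 20 mm wide; open, the fingers measure 119 mm over their backs; the gripper's body (75 mm by 180 mm) begins 59 mm behind the grasp point.
Start: joints at [-1.237, 0.124, 1.65, -0, 1.367, -0.083], TCP at [263.112, -594.356, 404.756] pointing down, gripper open.
Joint ranges: [-2.61, 2.61], [-1.02, 2.33], [0.03, 2.71], [-1.35, 4.49], [0.32, 2.68], [-2.91, 2.91]. Speed limits (rad/s): [2.57, 2.57, 3.14, 3.14, 3.14, 3.14].

### API

Orientations are given as a 3x3 rotation matrix whose columns are the frame's x, y, z axes.
In Python, from bench import robot gives the robot as it stands.
- The arm moves only by the tool play_rows, never from a script. Its argument "series" is a list of rows, each an object of numbers: "rx", "ry", "rz": the turn, a rotation vector about the tool's x, y, z as a fraction of full scale; "tx", "ty", "tz": the shift along the tool's x, y, z as a fraction of full scale; "gripper": the opening, from -1 (shut) to 1 (fully open). A call has 1 to 8 rows; each row shifts and turns the commanded pose from where the row before left it, along the tool's axes as they then stand; what a row does not reach is not made up. Full scale, the value 1, is 0.04 m for a shift and 0.1 rad for a turn. A row lasts 1/10 s, in which the tool goes at most 50 mm and 8.59 degrees, less where a joint would pass 70% of its speed; a pose out of reach is approached as far as the arm can. A call with a number of a shift or a turn outside -1 to 1 is refused whole. A call with a gripper value outside its range is refused whole. The fingers move at their own pace and stop on an object; "newtons" is the grip in N (left out, the last holds). Time passes only in rows, so rows that do not move let the fingers close. It gives the time, the measured TCP pose, the force, the opening and the grip force at its end, in the units of the state.
- robot.observe(): the state, without advancing time (a new reading comes with each control period).
- robot.snapshot(name): name is "scene" or "top"; returns a dict with "img" (480x640x3 uint8, blue, green, red), "fx", "fy", "cx", "cy" (pixels), "dist_coeffs" ([k1, k2, p1, p2, k3] as OpenCV has them; the pictures are not rectified), "world_from_camera" (4x4, takes a point from camera to world coordinates). Camera axes: x right, y down, z forward; pixel columns grow to the right and rows downward; lengths in mm; the calibration is good to about 2 mm. A picture is of the moment at which its call begins. There is no depth.
- robot.finish_job(): hands the job in; it is judged then, once.
The state is a dict: "t": time; "joint_pos": joint angles; "joint_vel": joint speeds; "effort": joint torques, N m; "eef_pos": TCP position; "tcp_rot": TCP orientation; "ft_force": force on the tool from outside, world axes, zero at the start; "ft_torque": the same for the moment, N m; "width": finger opening in mm; "finger_force": force on a finger pad.
Only numpy, scipy, OpenCV 4.12 (cv2) and the standard library are available. Lean on these libraries where they do the work, as an engineer would, in place of code of your own. Each camera call takes 0.05 s, during which the arm holds its last target. There are 200 camera calls.

### The job

Push the loose aluminium work rest across the grinding machine's slide until its far edge lies flush against the fence (the raised steel bar) and its hole is over the hole in the slide, pressing gently and keeping it flat. Then take the tapered pin from its wooden block and drive it through the rest's hole into the slide until its head sits fully down on the rest. Do not disturb the grinding wheel and the vases.

Things in the scene. Friction and masses are not known exactly. Their poses are not given: they have to be found in the camera images.
- bed: fixed machine bed, 380 x 340 mm, origin at the centre of its underside; x away from the robot, turned up to 12 degrees. On it is clamped a dark steel slide, its top 40 mm above the origin; a rigid steel fence on the slide is parallel to bed y, 320 mm long, 24 high. Its near face is anywhere from 60 to 120 mm in x from the origin: the setting is not reported, see or feel for it.
- bed_line (a point): point on the slide's top at x = y = 0 of the bed, axes as the bed's. The white line on the slide runs along x through it (y = 0). The slide's round through hole, 20.5 mm diameter, lies on this line, 80 mm nearer than the fence's face; the rest's hole is also 80 mm from its far edge, so the holes meet when the rest is flush and its hole is on the line.
- rest: loose flat aluminium plate, 110 (x) x 160 (y) x 12 mm thick, 0.4 to 0.85 kg, on the slide, with a flush black rubber facing on its far half and a round hole of 20.5 mm diameter in its near half; too wide to grip. Origin at the centre of its underside, x towards its far edge (55 mm away), y along its length. Slides with a friction of 5 to 15 N.
- rest_hole (a point): centre of the mouth of the rest's hole, on its top face, at x = -25, y = 0 mm of the rest, 12 mm above its underside. Axes as the rest's.
- pin: loose steel pin, 0.18 kg, upright in its block. Origin on its axis at the head's underside (shoulder); z up. Head: 28 mm diameter, 40 mm tall. Below: 20 mm straight shank, 18.4 mm diameter, then 28 mm taper to 8 mm diameter at the tip (48 mm below the origin). Home: shoulder on the rest's top. Held upright and pressed with 15 to 30 N, its taper draws the holes into line from 4 mm off.
- pin_block: fixed wooden block, 80 x 80 x 50 mm, left or right of the bed, with a 23 mm through hole in the middle that holds the pin upright (pin shoulder on the block's top); origin at the centre of its underside.
- wheel: bystander: loose grey grinding wheel lying flat, 110 mm diameter, 25 mm thick, on the other side of the bed; origin at the centre of its underside.
- vase0: bystander: loose purple glass vase, 76 mm diameter, 104 mm tall, beyond the bed's far right; origin at the centre of its foot.
- vase1: bystander: like vase0, beyond the bed's far left.
Mind the look-alikes: they are no part of the job. Of the things that look like the rest, the smallest one is meant.

How it is judged:
By the outcome, as a careful person would: the job done as asked, in the order asked, and still so for the second after the job is handed in, with the robot touching nothing.
It also fails if it takes over 72 s, if anything falls off the work surface, if the arm or the gripper's body presses on something with over 40 N, if the wrist force passes 120 N, or if a joint passes its speed limit or range.

## Working session

There is one attempt and no reset: what is moved stays moved. The work goes in short steps, Python scripts to look and compute and a tool call to move; the robot and the scene stay as the last step left them, time stands still between calls to the robot, and variables do not carry over. Pictures are saved under pics/ and viewed, at most 10 in all, crops included, and the job is handed in when it is done.

Besides the shell and the picture viewer there is one more tool, called after ">>>" in YAML: its name, and indented under it one key for each argument. play_rows: Moves the arm, as the interface text tells. Shift numbers are shares of 0.04 m and turn numbers shares of 0.1 rad, none past 1 either way. Its arguments: {"type":"object","properties":{"series":{"type":"array","items":{"type":"object","properties":{"rx":{"type":"number","minimum":-1,"maximum":1},"ry":{"type":"number","minimum":-1,"maximum":1},"rz":{"type":"number","minimum":-1,"maximum":1},"tx":{"type":"number","minimum":-1,"maximum":1},"ty":{"type":"number","minimum":-1,"maximum":1},"tz":{"type":"number","minimum":-1,"maximum":1},"gripper":{"type":"number"}}}},"newtons":{"type":"number"}},"required":["series"]}

```bash
mkdir -p pics; cat > h.py <<'E'
import numpy as np, cv2
from bench import robot
def snap(n,f):
    s=robot.snapshot(n); cv2.imwrite(f,s['img']); np.savez(f+'.npz',**{k:np.array(v) for k,v in s.items()}); return s
def w(s,uv,z):
    K=np.array([[s['fx'],0,s['cx']],[0,s['fy'],s['cy']],[0,0,1]],float)
    p=cv2.undistortPoints(np.array(uv,float).reshape(-1,1,2),K,np.array(s['dist_coeffs'],float)).reshape(-1,2)
    T=np.array(s['world_from_camera']); d=np.c_[p,np.ones(len(p))]@T[:3,:3].T; o=T[:3,3]
    return o+d*((z-o[2])/d[:,2])[:,None]
def px(s,P):
    K=np.array([[s['fx'],0,s['cx']],[0,s['fy'],s['cy']],[0,0,1]],float)
    T=np.linalg.inv(np.array(s['world_from_camera']))
    return cv2.projectPoints(np.array(P,float).reshape(-1,3),cv2.Rodrigues(T[:3,:3])[0],T[:3,3],K,np.array(s['dist_coeffs'],float))[0].reshape(-1,2)
E
python3 - <<'E'
from h import *
for n in('scene','top'):
    s=snap(n,f'pics/{n}0.png'); print(n,s['fx'],np.round(s['world_from_camera'],3))
o=robot.observe();print(o['tcp_rot'],o['ft_force'],o['width'])
E
```

```text
scene 590.6947700587294 [[ 6.910000e-01  4.350000e-01 -5.780000e-01  1.215915e+03]
 [ 7.230000e-01 -4.050000e-01  5.590000e-01 -8.190300e+02]
 [ 9.000000e-03 -8.040000e-01 -5.940000e-01  8.342960e+02]
 [ 0.000000e+00  0.000000e+00  0.000000e+00  1.000000e+00]]
top 452.94099702526285 [[ 2.100000e-02 -9.990000e-01  4.300000e-02  3.877620e+02]
 [-1.000000e+00 -2.200000e-02 -3.000000e-03 -1.040550e+02]
 [ 4.000000e-03 -4.300000e-02 -9.990000e-01  1.253498e+03]
 [ 0.000000e+00  0.000000e+00  0.000000e+00  1.000000e+00]]
[[ 9.14367219e-01  4.04885414e-01 -6.24517255e-04]
 [ 4.04885875e-01 -9.14365583e-01  1.73461454e-03]
 [ 1.31283043e-04 -1.83893289e-03 -9.99998301e-01]] [-0.89239559  0.92983627  0.5396197 ] 94.88852228683639
```

View pics/scene0.png

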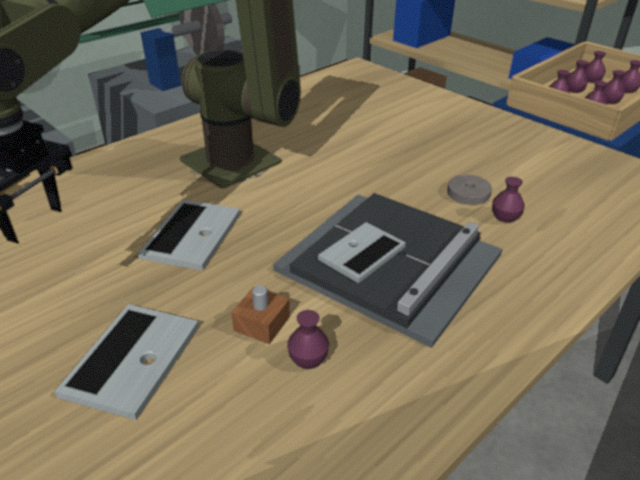

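View pics/top0.png

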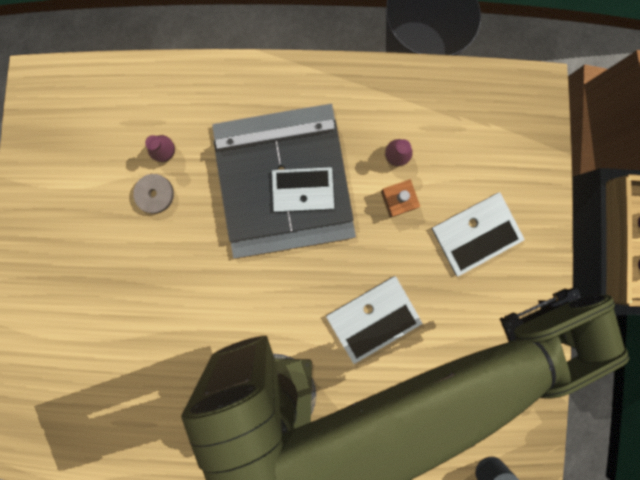

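The plates that could be the rest are at top-view pixels (303,190) on the slide, (374,320) and (477,234). The smallest is (303,190), the one on the slide. There is one pin, at (403,196) in the block. I'll check both in a crop.

```bash
python3 - <<'E'
from h import *
i=cv2.imread('pics/top0.png')[95:265,205:432]
cv2.imwrite('pics/crop1.png',cv2.resize(i,None,fx=3.5,fy=3.5,interpolation=cv2.INTER_CUBIC))
E
```

```text
(no output)
```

View pics/crop1.png

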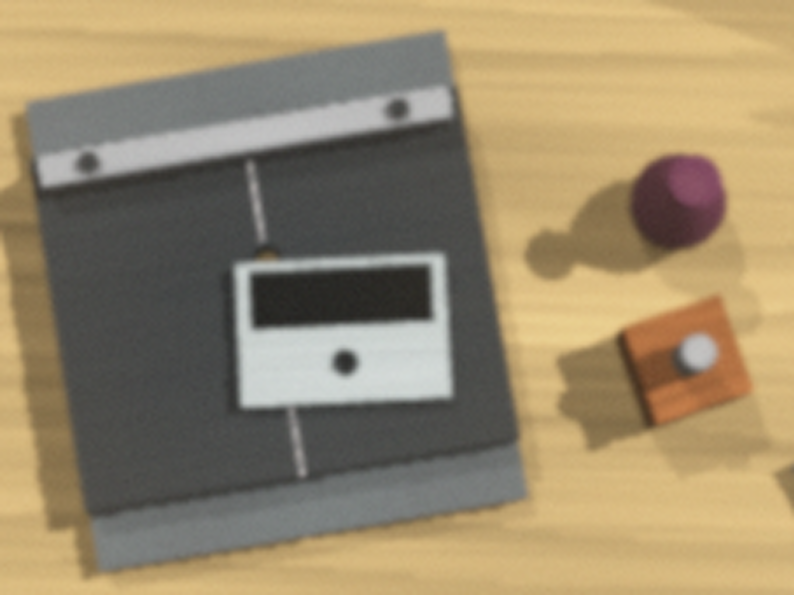

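The crop confirms the choice. The rest is the 110x160 plate, with its black facing towards the fence and its hole at crop (345,362). The slide's hole peeks out at (267,252), and the pin head is at (698,352).

```bash
cat >> h.py <<'E'
def geo(s,corners,hole,fence,line):
    C=w(s,corners,52)[:,:2];H=w(s,[hole],52)[0,:2];F=w(s,fence,64)[:,:2];L=w(s,line,40)[:,:2]
    print('sizes',np.linalg.norm(C-np.roll(C,-1,0),axis=1).round(1))
    e=F[0]-F[1];bf=np.arctan2(-e[0],e[1]);  d=L[0]-L[1];bl=np.arctan2(d[1],d[0])
    e=C[0]-C[1]+C[3]-C[2];r=np.arctan2(-e[0],e[1])
    print('fence yaw',bf,'line yaw',bl,'rest yaw',r)
    y=(bf+bl)/2;x=np.array([np.cos(y),np.sin(y)]);n=np.array([-x[1],x[0]])
    lo=L.mean(0)@n; fx=F.mean(0)@x
    print('bed yaw',y,'slidehole',((fx-80)*x+lo*n).round(1),'rest centre',C.mean(0).round(1),'resthole',H.round(1))
    print('fence dist to far corners',(fx-C[:2]@x).round(1),'hole off line y',(H@n-lo).round(1),'hole to slidehole x',(fx-80-H@x).round(1))
E
python3 - <<'E'
from h import *
s=np.load('pics/top0.png.npz')
c=lambda a:np.array(a)/3.5+[205,95]
geo(s,c([(236,263),(445,253),(453,397),(239,408)]),c((345,362)),c([(40,187),(452,122)]),c([(250,163),(302,475)]))
print('pin top',w(s,c([(698,352)]),90),'block', w(s,c([(622,333),(720,296),(750,390),(655,424)]),50).round(0))
sc=np.load('pics/scene0.png.npz')
print('scene pin top',w(sc,[(260,290)],90),'resthole',w(sc,[(353.5,244)],52))
E
```

```text
sizes [160.3 111.1 163.1 111.6]
fence yaw 0.17756625374483526 line yaw 0.19017137457275 rest yaw 0.07132713034080942
bed yaw 0.18386881415879264 slidehole [621.3  -8.7] rest centre [567.4 -69.5] resthole [542.7 -71.5]
fence dist to far corners [79.8 98.1] hole off line y -47.3 hole to slidehole x 88.8
pin top [[ 551.50051557 -334.09460187   90.        ]] block [[ 570. -283.   50.]
 [ 601. -359.   50.]
 [ 529. -383.   50.]
 [ 501. -309.   50.]]
scene pin top [[ 551.81593151 -332.78314826   90.        ]] resthole [[541.23074489 -68.74191005  52.        ]]
```

>>> play_rows:
  series:
    - {"rz":-1,"gripper":0.25}
    - {"rz":-1,"gripper":0.25}
    - {"rz":-1,"gripper":0.25}
    - {"rz":-1,"gripper":0.25}
    - {"rz":-1,"gripper":0.25}
    - {"rz":-1,"gripper":0.25}
    - {"rz":-1,"gripper":0.25}
    - {"rz":-1,"gripper":0.25}
  newtons: 20

```text
validation failed for argument at $.se...
```

>>> play_rows:
  series:
    - {"rz":-1,"gripper":0.25}
    - {"rz":-1,"gripper":0.25}
    - {"rz":-1,"gripper":0.25}
    - {"rz":-1,"gripper":0.25}
    - {"rz":-1,"gripper":0.25}
    - {"rz":-0.37,"gripper":0.25}
    - {"gripper":0.25}

```text
validation failed for argument at $.se...
```

>>> play_rows:
  series:
    - {"tx":0.4,"ty":0.45,"gripper":0.25}
    - {"tx":0.8,"ty":0.9,"gripper":0.25}
    - {"tx":0.8,"ty":0.9,"gripper":0.25}
    - {"tx":0.8,"ty":0.9,"gripper":0.25}
    - {"tx":0.8,"ty":0.9,"gripper":0.25}
    - {"tx":0.8,"ty":0.9,"gripper":0.25}
    - {"tx":0.8,"ty":0.9,"gripper":0.25}

```text
validation failed for argument at $.se...
```

>>> play_rows:
  series:
    - {"tx":0.8,"ty":0.9,"gripper":0.25}
    - {"tx":0.8,"ty":0.9,"gripper":0.25}
    - {"tx":0.8,"ty":0.9,"gripper":0.25}
    - {"tx":0.8,"ty":0.9,"gripper":0.25}
    - {"tx":0.4,"ty":0.45,"gripper":0.25}
    - {"tz":0.6,"gripper":0.25}
    - {"gripper":0.25}
    - {"gripper":0.25}

```text
validation failed for argument at $.se...
```

>>> play_rows:
  series:
    - {"tx":0,"ty":0,"tz":0,"rx":0,"ry":0,"rz":-1,"gripper":0.25}
  newtons: 20

```text
t: 0.2
eef_pos: [263.1, -594.2, 403.9]
tcp_rot: [[0.868, 0.496, -0.0], [0.496, -0.868, 0.001], [0.0, -0.001, -1.0]]
ft_force: [0.1, -0.6, -0.0]
width: 91.2
finger_force: 0.0
```

All seven fields are required, so I'll send every one.

>>> play_rows:
  series:
    - {"tx":0,"ty":0,"tz":0,"rx":0,"ry":0,"rz":-1,"gripper":0.25}
    - {"tx":0,"ty":0,"tz":0,"rx":0,"ry":0,"rz":-1,"gripper":0.25}
    - {"tx":0,"ty":0,"tz":0,"rx":0,"ry":0,"rz":-1,"gripper":0.25}
    - {"tx":0,"ty":0,"tz":0,"rx":0,"ry":0,"rz":-1,"gripper":0.25}
    - {"tx":0,"ty":0,"tz":0,"rx":0,"ry":0,"rz":-1,"gripper":0.25}
    - {"tx":0,"ty":0,"tz":0,"rx":0,"ry":0,"rz":-1,"gripper":0.25}

```text
t: 0.8
eef_pos: [263.0, -594.2, 404.0]
tcp_rot: [[0.435, 0.9, -0.0], [0.9, -0.435, 0.001], [0.001, -0.001, -1.0]]
ft_force: [0.1, -0.5, 0.7]
width: 59.3
finger_force: 0.0
```

>>> play_rows:
  series:
    - {"tx":0,"ty":0,"tz":0,"rx":0,"ry":0,"rz":-1,"gripper":0.25}
    - {"tx":0,"ty":0,"tz":0,"rx":0,"ry":0,"rz":-1,"gripper":0.25}
    - {"tx":0,"ty":0,"tz":0,"rx":0,"ry":0,"rz":-1,"gripper":0.25}
    - {"tx":0,"ty":0,"tz":0,"rx":0,"ry":0,"rz":-1,"gripper":0.25}
    - {"tx":0,"ty":0,"tz":0,"rx":0,"ry":0,"rz":-1,"gripper":0.25}
    - {"tx":0,"ty":0,"tz":0,"rx":0,"ry":0,"rz":-1,"gripper":0.25}
    - {"tx":0,"ty":0,"tz":0,"rx":0,"ry":0,"rz":-0.37,"gripper":0.25}
    - {"tx":0,"ty":0,"tz":0,"rx":0,"ry":0,"rz":0,"gripper":0.25}

```text
t: 1.6
eef_pos: [263.1, -594.2, 404.1]
tcp_rot: [[-0.182, 0.983, -0.0], [0.983, 0.182, 0.001], [0.001, -0.0, -1.0]]
ft_force: [0.0, -0.4, 1.0]
width: 59.5
finger_force: 0.0
```

>>> play_rows:
  series:
    - {"tx":0.4,"ty":0.45,"tz":0,"rx":0,"ry":0,"rz":0,"gripper":0.25}
    - {"tx":0.8,"ty":0.9,"tz":0,"rx":0,"ry":0,"rz":0,"gripper":0.25}
    - {"tx":0.8,"ty":0.9,"tz":0,"rx":0,"ry":0,"rz":0,"gripper":0.25}
    - {"tx":0.8,"ty":0.9,"tz":0,"rx":0,"ry":0,"rz":0,"gripper":0.25}
    - {"tx":0.8,"ty":0.9,"tz":0,"rx":0,"ry":0,"rz":0,"gripper":0.25}
    - {"tx":0.8,"ty":0.9,"tz":0,"rx":0,"ry":0,"rz":0,"gripper":0.25}

```text
t: 2.2
eef_pos: [426.5, -383.5, 404.6]
tcp_rot: [[-0.181, 0.984, -0.0], [0.984, 0.181, 0.0], [0.0, -0.0, -1.0]]
ft_force: [1.0, -0.4, 0.1]
width: 59.7
finger_force: 0.0
```

>>> play_rows:
  series:
    - {"tx":0.8,"ty":0.9,"tz":0,"rx":0,"ry":0,"rz":0,"gripper":0.25}
    - {"tx":0.8,"ty":0.9,"tz":0,"rx":0,"ry":0,"rz":0,"gripper":0.25}
    - {"tx":0.8,"ty":0.9,"tz":0,"rx":0,"ry":0,"rz":0,"gripper":0.25}
    - {"tx":0.8,"ty":0.9,"tz":0,"rx":0,"ry":0,"rz":0,"gripper":0.25}
    - {"tx":0.8,"ty":0.9,"tz":0,"rx":0,"ry":0,"rz":0,"gripper":0.25}
    - {"tx":0.4,"ty":0.45,"tz":0,"rx":0,"ry":0,"rz":0,"gripper":0.25}
    - {"tx":0,"ty":0,"tz":0.6,"rx":0,"ry":0,"rz":0,"gripper":0.25}
    - {"tx":0,"ty":0,"tz":0,"rx":0,"ry":0,"rz":0,"gripper":0.25}

```text
t: 3.0
eef_pos: [588.0, -174.9, 377.0]
tcp_rot: [[-0.183, 0.983, -0.006], [0.983, 0.183, 0.002], [0.003, -0.006, -1.0]]
ft_force: [-1.0, -0.3, -0.7]
width: 59.4
finger_force: 0.0
```

>>> play_rows:
  series:
    - {"tx":0,"ty":0,"tz":1,"rx":0,"ry":0,"rz":0,"gripper":0.25}
    - {"tx":0,"ty":0,"tz":1,"rx":0,"ry":0,"rz":0,"gripper":0.25}
    - {"tx":0,"ty":0,"tz":0.9,"rx":0,"ry":0,"rz":0,"gripper":0.25}
    - {"tx":0,"ty":0,"tz":0.4,"rx":0,"ry":0,"rz":0,"gripper":0.25}
    - {"tx":0,"ty":0,"tz":0.1,"rx":0,"ry":0,"rz":0,"gripper":0.25}
    - {"tx":0,"ty":0,"tz":0,"rx":0,"ry":0,"rz":0,"gripper":0.25}

```text
t: 3.6
eef_pos: [588.7, -176.6, 245.6]
tcp_rot: [[-0.181, 0.983, 0.001], [0.983, 0.181, -0.0], [-0.0, 0.001, -1.0]]
ft_force: [0.0, -0.1, 1.0]
width: 59.2
finger_force: 0.0
```

```bash
python3 - <<'E'
from h import *
s=snap('top','pics/top1.png');o=robot.observe();print(o['eef_pos'],o['ft_force'],o['joint_pos'])
cv2.imwrite('pics/crop2.png',cv2.resize(s['img'][95:265,205:432],None,fx=3.5,fy=3.5,interpolation=cv2.INTER_CUBIC))
E
```

```text
[ 589.1764274  -176.71417405  246.75985317] [0.41130157 0.13081936 0.88843659] [-3.78650988e-01  1.93074139e-01  1.85323252e+00  3.10358306e-05
  1.09244271e+00 -5.61092586e-01]
```

>>> play_rows:
  series:
    - {"tx":0,"ty":0,"tz":0.3,"rx":0,"ry":0,"rz":0,"gripper":0.25}
    - {"tx":0,"ty":0,"tz":0,"rx":0,"ry":0,"rz":0,"gripper":0.25}
    - {"tx":0.15,"ty":0,"tz":0,"rx":0,"ry":0,"rz":0,"gripper":0.25}
    - {"tx":0.15,"ty":0,"tz":0,"rx":0,"ry":0,"rz":0,"gripper":0.25}
    - {"tx":0.15,"ty":0,"tz":0,"rx":0,"ry":0,"rz":0,"gripper":0.25}
    - {"tx":0.15,"ty":0,"tz":0,"rx":0,"ry":0,"rz":0,"gripper":0.25}

```text
t: 4.25
eef_pos: [584.3, -152.3, 233.2]
tcp_rot: [[-0.182, 0.983, 0.002], [0.983, 0.182, -0.001], [-0.002, 0.001, -1.0]]
ft_force: [1.5, -3.2, -1.6]
width: 59.1
finger_force: 1.5
```

>>> play_rows:
  series:
    - {"tx":0.1,"ty":0,"tz":0,"rx":0,"ry":0,"rz":0,"gripper":0.25}
    - {"tx":0.1,"ty":0,"tz":0,"rx":0,"ry":0,"rz":0,"gripper":0.25}
    - {"tx":0.1,"ty":0,"tz":0,"rx":0,"ry":0,"rz":0,"gripper":0.25}
    - {"tx":0.1,"ty":0,"tz":0,"rx":0,"ry":0,"rz":0,"gripper":0.25}
    - {"tx":0.1,"ty":0,"tz":0,"rx":0,"ry":0,"rz":0,"gripper":0.25}
    - {"tx":0.1,"ty":0,"tz":0,"rx":0,"ry":0,"rz":0,"gripper":0.25}

```text
t: 4.85
eef_pos: [579.8, -128.9, 233.2]
tcp_rot: [[-0.182, 0.983, 0.001], [0.983, 0.182, -0.001], [-0.001, 0.0, -1.0]]
ft_force: [0.6, -5.3, 1.6]
width: 59.5
finger_force: 2.3
```

```bash
python3 - <<'E'
from h import *
s=snap('top','pics/top2.png');o=robot.observe();print(o['eef_pos'],o['ft_force'])
cv2.imwrite('pics/crop3.png',cv2.resize(s['img'][95:265,205:432],None,fx=3.5,fy=3.5,interpolation=cv2.INTER_CUBIC))
E
```

```text
[ 579.68078655 -128.38820932  233.06735612] [ 0.91637771 -2.54571005  2.8005651 ]
```

View pics/crop3.png

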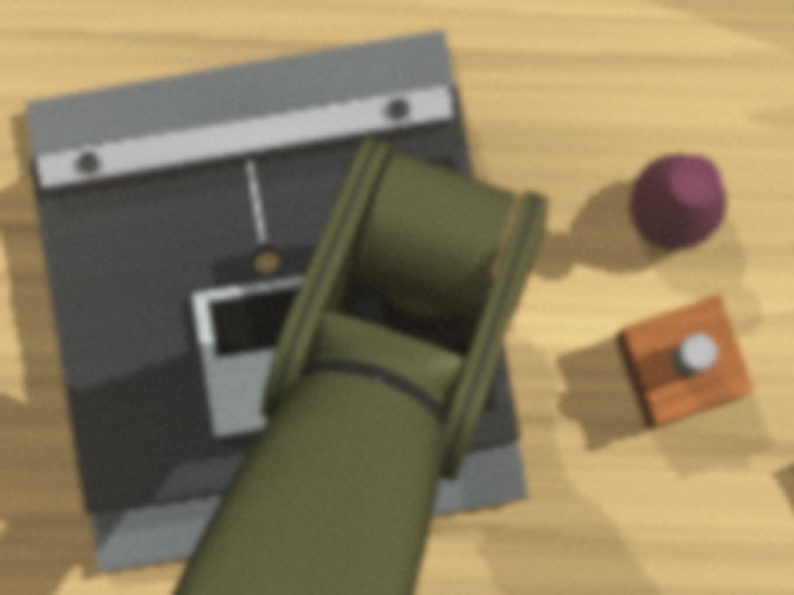

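The rest has turned parallel to the bed: its left corners are at crop (193,293) and (214,435). The slide's hole is now fully visible at (266,261).

```bash
python3 - <<'E'
from h import *
s=np.load('pics/top2.png.npz');c=lambda a:np.array(a)/3.5+[205,95]
y=.184;x=np.array([np.cos(y),np.sin(y)]);n=np.array([-x[1],x[0]]);o=np.array([621.3,-8.7])
f=lambda P:np.c_[(P[:,:2]-o)@x,(P[:,:2]-o)@n].round(1)
print('hole',f(w(s,c([(266,261)]),40)),'left corners',f(w(s,c([(193,293),(214,435)]),52)))
print('tool',f(np.array([[579.7,-128.4]])))
print('line',f(w(s,c([(250,163),(263,240)]),40)))
E
```

```text
hole [[0.4 0.4]] left corners [[ -17.3   59. ]
 [-127.7   60. ]]
tool [[ -62.8 -110.1]]
line [[78.8  0.7]
 [17.1  0.2]]
```

>>> play_rows:
  series:
    - {"tx":0.1,"ty":0,"tz":0,"rx":0,"ry":0,"rz":0,"gripper":0.25}
    - {"tx":0.1,"ty":0,"tz":0,"rx":0,"ry":0,"rz":0,"gripper":0.25}
    - {"tx":0.1,"ty":0,"tz":0,"rx":0,"ry":0,"rz":0,"gripper":0.25}
    - {"tx":0.1,"ty":0,"tz":0,"rx":0,"ry":0,"rz":0,"gripper":0.25}
    - {"tx":0.1,"ty":0,"tz":0,"rx":0,"ry":0,"rz":0,"gripper":0.25}
    - {"tx":0,"ty":0,"tz":0,"rx":0,"ry":0,"rz":0,"gripper":0.25}
    - {"tx":0,"ty":0,"tz":0,"rx":0,"ry":0,"rz":0,"gripper":0.25}

```text
t: 5.6
eef_pos: [575.9, -109.1, 232.7]
tcp_rot: [[-0.182, 0.983, -0.001], [0.983, 0.182, 0.001], [0.001, -0.0, -1.0]]
ft_force: [0.9, -1.7, 2.5]
width: 59.5
finger_force: 1.1
```

```bash
cat >> h.py <<'E'
YB=.184;XB=np.array([np.cos(YB),np.sin(YB)]);NB=np.array([-XB[1],XB[0]]);OB=np.array([621.5,-8.3])
def bed(P): P=np.atleast_2d(P); return np.c_[(P[:,:2]-OB)@XB,(P[:,:2]-OB)@NB].round(1)
E
python3 - <<'E'
from h import *
s=snap('top','pics/top3.png');o=robot.observe();print(bed(o['eef_pos']),o['eef_pos'],o['ft_force'])
cv2.imwrite('pics/crop4.png',cv2.resize(s['img'][95:265,205:432],None,fx=3.5,fy=3.5,interpolation=cv2.INTER_CUBIC))
E
```

```text
[[-63.3 -90.8]] [ 575.91615582 -109.09334541  232.61014693] [ 0.73938065 -0.46688473  1.86081138]
```

View pics/crop4.png

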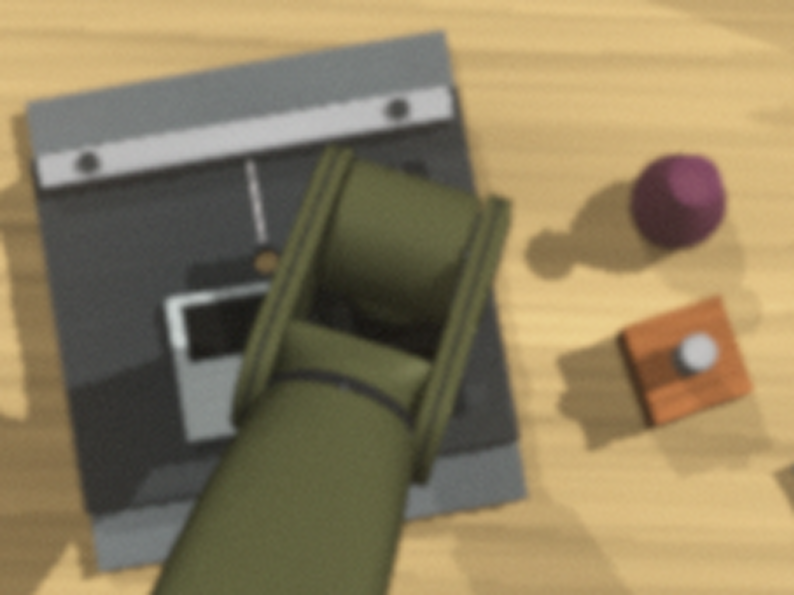

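>>> play_rows:
  series:
    - {"tx":-0.25,"ty":0,"tz":0,"rx":0,"ry":0,"rz":0,"gripper":0.25}
    - {"tx":-0.25,"ty":0,"tz":0,"rx":0,"ry":0,"rz":0,"gripper":0.25}
    - {"tx":0,"ty":0,"tz":-0.5,"rx":0,"ry":0,"rz":0,"gripper":0.25}
    - {"tx":0,"ty":0,"tz":-1,"rx":0,"ry":0,"rz":0,"gripper":0.25}
    - {"tx":0,"ty":0,"tz":-0.5,"rx":0,"ry":0,"rz":0,"gripper":0.25}
    - {"tx":0,"ty":0,"tz":0,"rx":0,"ry":0,"rz":1,"gripper":0.25}
    - {"tx":0,"ty":0,"tz":0,"rx":0,"ry":0,"rz":1,"gripper":0.25}
    - {"tx":0,"ty":0,"tz":0,"rx":0,"ry":0,"rz":1,"gripper":0.25}

```text
t: 6.45
eef_pos: [579.6, -129.6, 312.4]
tcp_rot: [[0.122, 0.993, -0.001], [0.993, -0.122, 0.001], [0.001, -0.001, -1.0]]
ft_force: [0.1, 0.6, -0.6]
width: 59.5
finger_force: 0.0
```

>>> play_rows:
  series:
    - {"tx":0,"ty":0,"tz":0,"rx":0,"ry":0,"rz":1,"gripper":1}
    - {"tx":0,"ty":0,"tz":0,"rx":0,"ry":0,"rz":1,"gripper":1}
    - {"tx":0,"ty":0,"tz":0,"rx":0,"ry":0,"rz":1,"gripper":1}
    - {"tx":0,"ty":0,"tz":0,"rx":0,"ry":0,"rz":1,"gripper":1}
    - {"tx":0,"ty":0,"tz":0,"rx":0,"ry":0,"rz":1,"gripper":1}
    - {"tx":0,"ty":0,"tz":0,"rx":0,"ry":0,"rz":1,"gripper":1}
    - {"tx":0,"ty":0,"tz":0,"rx":0,"ry":0,"rz":1,"gripper":1}
    - {"tx":0,"ty":0,"tz":0,"rx":0,"ry":0,"rz":1,"gripper":1}

```text
t: 7.25
eef_pos: [579.5, -129.6, 312.0]
tcp_rot: [[0.797, 0.604, -0.002], [0.604, -0.797, 0.001], [-0.001, -0.002, -1.0]]
ft_force: [0.4, 0.1, 0.2]
width: 94.9
finger_force: 0.0
```

>>> play_rows:
  series:
    - {"tx":0,"ty":0,"tz":0,"rx":0,"ry":0,"rz":1,"gripper":1}
    - {"tx":0,"ty":0,"tz":0,"rx":0,"ry":0,"rz":1,"gripper":1}
    - {"tx":0,"ty":0,"tz":0,"rx":0,"ry":0,"rz":1,"gripper":1}
    - {"tx":0,"ty":0,"tz":0,"rx":0,"ry":0,"rz":1,"gripper":1}
    - {"tx":0,"ty":0,"tz":0,"rx":0,"ry":0,"rz":0.7,"gripper":1}
    - {"tx":0,"ty":0,"tz":0,"rx":0,"ry":0,"rz":0,"gripper":1}

```text
t: 7.85
eef_pos: [579.6, -129.5, 312.1]
tcp_rot: [[0.983, 0.182, -0.001], [0.182, -0.983, 0.001], [-0.001, -0.001, -1.0]]
ft_force: [-0.2, 0.5, 1.0]
width: 95.0
finger_force: 0.0
```

>>> play_rows:
  series:
    - {"tx":-0.54,"ty":-0.69,"tz":0,"rx":0,"ry":0,"rz":0,"gripper":1}
    - {"tx":-0.54,"ty":-0.69,"tz":0,"rx":0,"ry":0,"rz":0,"gripper":1}
    - {"tx":-0.54,"ty":-0.69,"tz":0,"rx":0,"ry":0,"rz":0,"gripper":1}
    - {"tx":-0.54,"ty":-0.69,"tz":0,"rx":0,"ry":0,"rz":0,"gripper":1}
    - {"tx":0,"ty":0,"tz":0,"rx":0,"ry":0,"rz":0,"gripper":1}
    - {"tx":0,"ty":0,"tz":0,"rx":0,"ry":0,"rz":0,"gripper":1}

```text
t: 8.45
eef_pos: [474.4, -36.2, 312.8]
tcp_rot: [[0.983, 0.184, 0.0], [0.184, -0.983, -0.0], [0.0, 0.0, -1.0]]
ft_force: [0.6, -1.1, 0.4]
width: 94.8
finger_force: 0.0
```

```bash
python3 - <<'E'
from h import *
s=snap('top','pics/top4.png');o=robot.observe();print(bed(o['eef_pos']),o['eef_pos'],o['ft_force'],o['joint_pos'],o['tcp_rot'])
c=np.load('pics/top3.png.npz');print('left edge at last look',bed(w(c,np.array([(167,298),(188,440)])/3.5+[205,95],52)))
cv2.imwrite('pics/crop5.png',cv2.resize(s['img'][95:265,205:432],None,fx=3.5,fy=3.5,interpolation=cv2.INTER_CUBIC))
E
```

```text
[[-149.2   -1. ]] [474.98479027 -36.58893083 313.0620258 ] [0.12750087 1.31736555 0.04646426] [-1.89618353e-01 -1.94083241e-01  2.11829888e+00 -6.30758140e-05
  1.21650951e+00  1.19669941e+00] [[ 9.83027693e-01  1.83455304e-01  8.40805189e-04]
 [ 1.83455547e-01 -9.83027982e-01 -2.21608912e-04]
 [ 7.85879698e-04  3.72098074e-04 -9.99999622e-01]]
left edge at last look [[ -18.1   78.9]
 [-128.5   79.8]]
```

View pics/crop5.png

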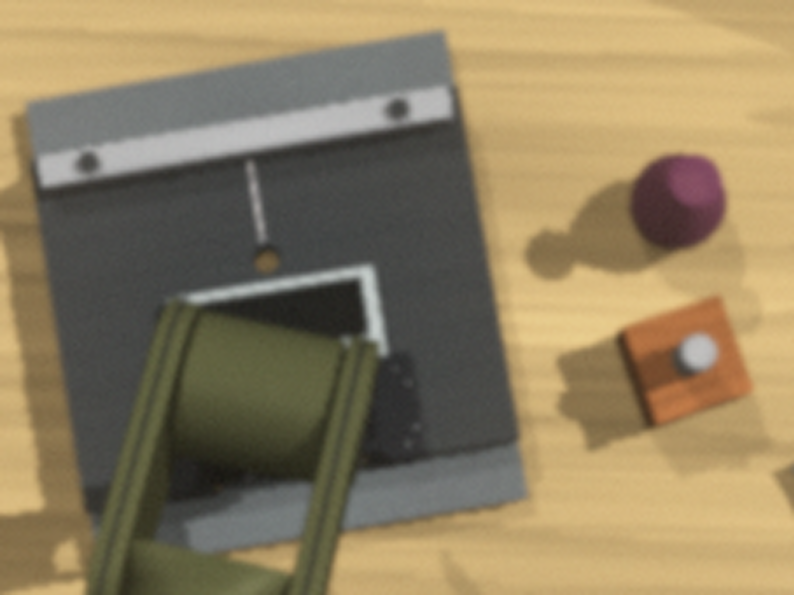

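>>> play_rows:
  series:
    - {"tx":0,"ty":0,"tz":0.8,"rx":0,"ry":0,"rz":0,"gripper":1}
    - {"tx":0,"ty":0,"tz":0.8,"rx":0,"ry":0,"rz":0,"gripper":1}
    - {"tx":0,"ty":0,"tz":0.3,"rx":0,"ry":0,"rz":0,"gripper":1}
    - {"tx":0,"ty":0,"tz":0.07,"rx":0,"ry":0,"rz":0,"gripper":1}
    - {"tx":0,"ty":0,"tz":0,"rx":0,"ry":0,"rz":0,"gripper":1}
    - {"tx":0.15,"ty":0,"tz":0,"rx":0,"ry":0,"rz":0,"gripper":1}
    - {"tx":0.1,"ty":0,"tz":0,"rx":0,"ry":0,"rz":0,"gripper":1}
    - {"tx":0.1,"ty":0,"tz":0,"rx":0,"ry":0,"rz":0,"gripper":1}

```text
t: 9.3
eef_pos: [488.7, -33.8, 235.2]
tcp_rot: [[0.983, 0.183, -0.002], [0.183, -0.983, -0.001], [-0.002, 0.001, -1.0]]
ft_force: [-6.8, -1.8, 5.3]
width: 95.1
finger_force: 3.3
```

>>> play_rows:
  series:
    - {"tx":0.15,"ty":0,"tz":0,"rx":0,"ry":0,"rz":0,"gripper":1}
    - {"tx":0.15,"ty":0,"tz":0,"rx":0,"ry":0,"rz":0,"gripper":1}
    - {"tx":0.15,"ty":0,"tz":0,"rx":0,"ry":0,"rz":0,"gripper":1}
    - {"tx":0.15,"ty":0,"tz":0,"rx":0,"ry":0,"rz":0,"gripper":1}
    - {"tx":0.15,"ty":0,"tz":0,"rx":0,"ry":0,"rz":0,"gripper":1}
    - {"tx":0.15,"ty":0,"tz":0,"rx":0,"ry":0,"rz":0,"gripper":1}
    - {"tx":0,"ty":0,"tz":0,"rx":0,"ry":0,"rz":0,"gripper":1}

```text
t: 10.0
eef_pos: [524.6, -27.0, 235.1]
tcp_rot: [[0.983, 0.183, 0.001], [0.183, -0.983, -0.0], [0.001, 0.001, -1.0]]
ft_force: [-2.3, -1.8, 1.5]
width: 95.0
finger_force: 0.6
```

```bash
python3 - <<'E'
from h import *
o=robot.observe();print(bed(o['eef_pos']),o['eef_pos'],o['ft_force'],o['ft_torque'])
E
```

```text
[[-98.6  -0.7]] [524.64571711 -27.00867145 235.06557163] [-2.25820497 -1.84146866  1.50601687] [0.02280553 0.1878522  0.05224053]
```

>>> play_rows:
  series:
    - {"tx":0.15,"ty":0,"tz":0,"rx":0,"ry":0,"rz":0,"gripper":1}
    - {"tx":0.15,"ty":0,"tz":0,"rx":0,"ry":0,"rz":0,"gripper":1}
    - {"tx":0.15,"ty":0,"tz":0,"rx":0,"ry":0,"rz":0,"gripper":1}
    - {"tx":0.15,"ty":0,"tz":0,"rx":0,"ry":0,"rz":0,"gripper":1}
    - {"tx":0.15,"ty":0,"tz":0,"rx":0,"ry":0,"rz":0,"gripper":1}
    - {"tx":0.15,"ty":0,"tz":0,"rx":0,"ry":0,"rz":0,"gripper":1}
    - {"tx":0.15,"ty":0,"tz":0,"rx":0,"ry":0,"rz":0,"gripper":1}
    - {"tx":0.1,"ty":0,"tz":0,"rx":0,"ry":0,"rz":0,"gripper":1}

```text
t: 10.8
eef_pos: [569.0, -18.7, 234.5]
tcp_rot: [[0.983, 0.183, -0.002], [0.183, -0.983, -0.0], [-0.002, 0.0, -1.0]]
ft_force: [-6.6, -2.4, 5.1]
width: 94.7
finger_force: 3.3
```

>>> play_rows:
  series:
    - {"tx":0.05,"ty":0,"tz":0,"rx":0,"ry":0,"rz":0,"gripper":1}
    - {"tx":0.05,"ty":0,"tz":0,"rx":0,"ry":0,"rz":0,"gripper":1}
    - {"tx":0.05,"ty":0,"tz":0,"rx":0,"ry":0,"rz":0,"gripper":1}

```text
t: 11.1
eef_pos: [574.7, -17.6, 234.6]
tcp_rot: [[0.983, 0.183, -0.002], [0.183, -0.983, -0.0], [-0.002, 0.0, -1.0]]
ft_force: [-5.7, -0.7, 3.8]
width: 95.3
finger_force: 3.1
```

```bash
python3 - <<'E'
from h import *
s=snap('top','pics/top5.png')
o=robot.observe();print(bed(o['eef_pos']),o['eef_pos'],o['ft_force'],o['ft_torque'])
cv2.imwrite('pics/crop6.png',cv2.resize(s['img'][95:265,205:432],None,fx=3.5,fy=3.5,interpolation=cv2.INTER_CUBIC))
E
```

```text
[[-47.5  -0.6]] [574.94948802 -17.55293049 234.60236018] [-4.51309081 -1.64828517  2.15751127] [-0.12446831  0.88732811  0.04929267]
```

View pics/crop6.png

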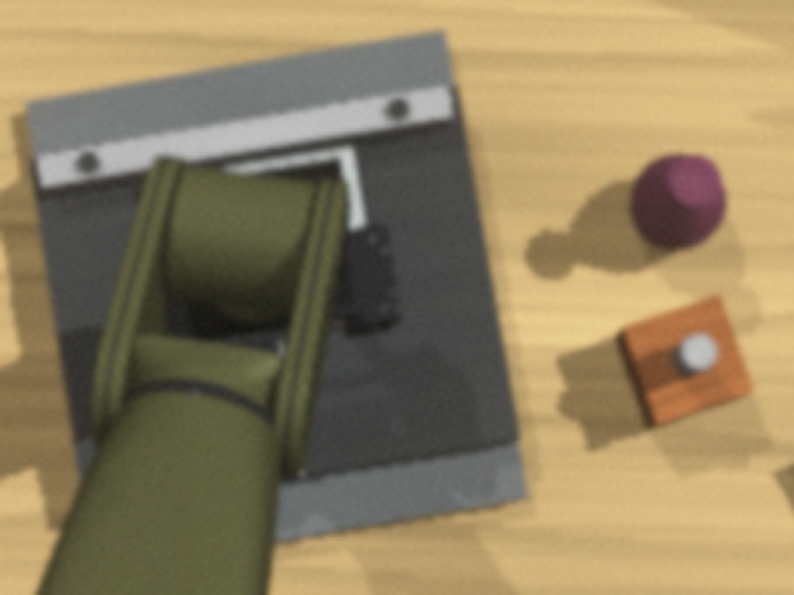

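The rest is square to the fence, with about 7 mm still to go (far-right corner at (355,149)). I'll press on slowly.

>>> play_rows:
  series:
    - {"tx":0.05,"ty":0,"tz":0,"rx":0,"ry":0,"rz":0,"gripper":1}
    - {"tx":0.05,"ty":0,"tz":0,"rx":0,"ry":0,"rz":0,"gripper":1}
    - {"tx":0.025,"ty":0,"tz":0,"rx":0,"ry":0,"rz":0,"gripper":1}

```text
t: 11.45
eef_pos: [579.6, -16.7, 234.5]
tcp_rot: [[0.983, 0.183, -0.002], [0.183, -0.983, -0.0], [-0.002, 0.0, -1.0]]
ft_force: [-7.1, -0.3, 4.1]
width: 95.3
finger_force: 3.2
```

>>> play_rows:
  series:
    - {"tx":0.025,"ty":0,"tz":0,"rx":0,"ry":0,"rz":0,"gripper":1}

```text
t: 11.55
eef_pos: [580.4, -16.6, 234.5]
tcp_rot: [[0.983, 0.183, -0.003], [0.183, -0.983, -0.0], [-0.003, -0.0, -1.0]]
ft_force: [-9.1, -2.5, 6.4]
width: 94.8
finger_force: 4.5
```

>>> play_rows:
  series:
    - {"tx":0.025,"ty":0,"tz":0,"rx":0,"ry":0,"rz":0,"gripper":1}

```text
t: 11.65
eef_pos: [581.0, -16.5, 234.4]
tcp_rot: [[0.983, 0.183, -0.005], [0.183, -0.983, -0.001], [-0.005, -0.0, -1.0]]
ft_force: [-12.9, -1.9, 8.8]
width: 94.9
finger_force: 6.1
```

```bash
python3 - <<'E'
from h import *
print('rest far right corner',bed(w(np.load('pics/top5.png.npz'),np.array([(355,149)])/3.5+[205,95],52)))
o=robot.observe();print(bed(o['eef_pos']),o['ft_force'],o['ft_torque'])
E
```

```text
rest far right corner [[ 73.  -81.7]]
[[-41.4  -0.6]] [-12.87732839  -1.87901229   8.75396989] [-0.40631544  2.11180967  0.01289818]
```

>>> play_rows:
  series:
    - {"tx":0.025,"ty":0,"tz":0,"rx":0,"ry":0,"rz":0,"gripper":1}

```text
t: 11.75
eef_pos: [581.5, -16.4, 234.5]
tcp_rot: [[0.983, 0.184, -0.008], [0.184, -0.983, -0.001], [-0.008, -0.0, -1.0]]
ft_force: [-14.7, -3.2, 11.5]
width: 94.9
finger_force: 7.6
```

>>> play_rows:
  series:
    - {"tx":0.02,"ty":0,"tz":0,"rx":0,"ry":0,"rz":0,"gripper":1}
    - {"tx":0,"ty":0,"tz":0,"rx":0,"ry":0,"rz":0,"gripper":1}

```text
t: 11.95
eef_pos: [581.9, -16.4, 234.4]
tcp_rot: [[0.983, 0.184, -0.01], [0.184, -0.983, -0.001], [-0.01, -0.0, -1.0]]
ft_force: [-15.3, -2.5, 11.7]
width: 95.1
finger_force: 8.0
```

>>> play_rows:
  series:
    - {"tx":-0.05,"ty":0,"tz":0,"rx":0,"ry":0,"rz":0,"gripper":1}
    - {"tx":-0.15,"ty":0,"tz":0,"rx":0,"ry":0,"rz":0,"gripper":1}
    - {"tx":-0.3,"ty":0,"tz":0,"rx":0,"ry":0,"rz":0,"gripper":1}
    - {"tx":0,"ty":0,"tz":0,"rx":0,"ry":0,"rz":0,"gripper":1}
    - {"tx":0,"ty":0,"tz":-0.5,"rx":0,"ry":0,"rz":0,"gripper":1}
    - {"tx":0,"ty":0,"tz":-1,"rx":0,"ry":0,"rz":0,"gripper":1}
    - {"tx":0,"ty":0,"tz":-1,"rx":0,"ry":0,"rz":0,"gripper":1}
    - {"tx":0,"ty":0,"tz":0,"rx":0,"ry":0,"rz":0,"gripper":1}

```text
t: 12.75
eef_pos: [565.9, -19.8, 341.5]
tcp_rot: [[0.983, 0.183, 0.014], [0.183, -0.983, -0.001], [0.013, 0.004, -1.0]]
ft_force: [0.9, -0.5, 0.4]
width: 95.1
finger_force: 0.0
```

>>> play_rows:
  series:
    - {"tx":-0.1,"ty":0.5,"tz":0,"rx":0,"ry":0,"rz":0,"gripper":1}
    - {"tx":-0.2,"ty":1,"tz":0,"rx":0,"ry":0,"rz":0,"gripper":1}
    - {"tx":-0.2,"ty":1,"tz":0,"rx":0,"ry":0,"rz":0,"gripper":1}
    - {"tx":-0.3,"ty":1,"tz":0,"rx":0,"ry":0,"rz":0,"gripper":1}
    - {"tx":-0.3,"ty":1,"tz":0,"rx":0,"ry":0,"rz":0,"gripper":1}
    - {"tx":-0.2,"ty":1,"tz":0,"rx":0,"ry":0,"rz":0,"gripper":1}
    - {"tx":-0.2,"ty":1,"tz":0,"rx":0,"ry":0,"rz":0,"gripper":1}
    - {"tx":-0.2,"ty":1,"tz":0,"rx":0,"ry":0,"rz":0,"gripper":1}

```text
t: 13.55
eef_pos: [551.5, -328.6, 333.4]
tcp_rot: [[0.983, 0.183, 0.001], [0.183, -0.983, 0.0], [0.001, 0.0, -1.0]]
ft_force: [0.3, 0.1, -0.2]
width: 95.5
finger_force: 0.0
```

>>> play_rows:
  series:
    - {"tx":0,"ty":0,"tz":0,"rx":0,"ry":0,"rz":0,"gripper":1}
    - {"tx":0,"ty":0,"tz":0,"rx":0,"ry":0,"rz":0,"gripper":1}
    - {"tx":0,"ty":0,"tz":0,"rx":0,"ry":0,"rz":0,"gripper":1}

```text
t: 13.85
eef_pos: [551.8, -326.1, 333.4]
tcp_rot: [[0.983, 0.183, -0.0], [0.183, -0.983, 0.001], [-0.0, -0.001, -1.0]]
ft_force: [-0.1, -0.7, -0.2]
width: 94.8
finger_force: 0.0
```

```bash
python3 - <<'E'
from h import *
o=robot.observe();R=np.array(o['tcp_rot']);p=np.array(o['eef_pos']);print(p,R.round(4),o['ft_force'],o['joint_pos'])
print('to pin, tool axes mm',R.T@(np.array([551.6,-333.5,247])-p))
a=snap('top','pics/top6.png')['img'][95:265,205:345];b=snap('scene','pics/scene6.png')['img'][170:350,250:510]
a=cv2.resize(a,(400,486),interpolation=cv2.INTER_CUBIC);b=cv2.resize(b,(400,277),interpolation=cv2.INTER_CUBIC)
i=np.zeros((486,800,3),np.uint8);i[:,:400]=a;i[:277,400:]=b;cv2.imwrite('pics/crop7.png',i)
E
```

```text
[ 551.84895889 -326.10639305  333.36860662] [[ 9.830e-01  1.834e-01 -5.000e-04]
 [ 1.834e-01 -9.830e-01  9.000e-04]
 [-3.000e-04 -9.000e-04 -1.000e+00]] [-0.14617801 -0.65613054 -0.15530544] [-6.17513405e-01  1.57173238e-01  1.73622839e+00  4.59870517e-04
  1.24906811e+00  7.68685235e-01]
to pin, tool axes mm [-1.57519613  7.30316679 86.36229574]
```

View pics/crop7.png

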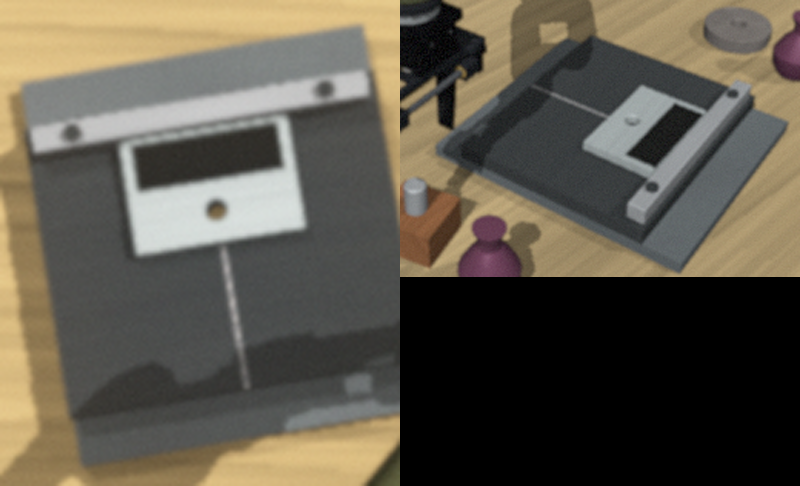

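The rest is flush along the fence, and bed colour shows through its hole at (216,210), so the holes are in line. Next I'll grasp the pin.

>>> play_rows:
  series:
    - {"tx":-0.04,"ty":0.18,"tz":0.5,"rx":0,"ry":0,"rz":0,"gripper":1}
    - {"tx":0,"ty":0,"tz":0.8,"rx":0,"ry":0,"rz":0,"gripper":1}
    - {"tx":0,"ty":0,"tz":0.6,"rx":0,"ry":0,"rz":0,"gripper":1}
    - {"tx":0,"ty":0,"tz":0.26,"rx":0,"ry":0,"rz":0,"gripper":1}
    - {"tx":0,"ty":0,"tz":0,"rx":0,"ry":0,"rz":0,"gripper":1}
    - {"tx":0,"ty":0,"tz":0,"rx":0,"ry":0,"rz":0,"gripper":1}

```text
t: 14.55
eef_pos: [552.1, -334.1, 248.7]
tcp_rot: [[0.983, 0.184, 0.001], [0.184, -0.983, -0.001], [0.001, 0.001, -1.0]]
ft_force: [0.2, -0.4, -0.2]
width: 94.9
finger_force: 0.0
```

>>> play_rows:
  series:
    - {"tx":0,"ty":0,"tz":0,"rx":0,"ry":0,"rz":0,"gripper":-0.2}
    - {"tx":0,"ty":0,"tz":0,"rx":0,"ry":0,"rz":0,"gripper":-0.2}
    - {"tx":0,"ty":0,"tz":0,"rx":0,"ry":0,"rz":0,"gripper":-0.2}
    - {"tx":0,"ty":0,"tz":0,"rx":0,"ry":0,"rz":0,"gripper":-1}
    - {"tx":0,"ty":0,"tz":0,"rx":0,"ry":0,"rz":0,"gripper":-1}
    - {"tx":0,"ty":0,"tz":0,"rx":0,"ry":0,"rz":0,"gripper":-1}
    - {"tx":0,"ty":0,"tz":0,"rx":0,"ry":0,"rz":0,"gripper":-1}
    - {"tx":0,"ty":0,"tz":0,"rx":0,"ry":0,"rz":0,"gripper":-1}
  newtons: 40

```text
t: 15.35
eef_pos: [551.5, -334.4, 247.5]
tcp_rot: [[0.983, 0.183, -0.0], [0.183, -0.983, 0.0], [-0.0, -0.0, -1.0]]
ft_force: [-0.2, -0.1, -0.7]
width: 36.5
finger_force: 0.0
```

```bash
python3 - <<'E'
from h import *
s=np.load('pics/top6.png.npz');H=w(s,[np.array((216.5,210))/2.857+[205,95]],52)
e=np.array([(122,145),(288,118),(306,227),(136,256)])/2.857+[205,95];C=w(s,e,52)
print('hole',H,bed(H),'rest corners',bed(C))
o=robot.observe();print(o['eef_pos'],o['ft_force'],o['width'],o['finger_force'])
E
```

```text
hole [[622.22632799  -8.47356354  52.        ]] [[ 0.7 -0.3]] rest corners [[ 76.9  78.2]
 [ 76.7 -80.6]
 [-28.9 -80.6]
 [-30.   81. ]]
[ 551.54475655 -334.375482    247.48530187] [-0.19627609 -0.09849039 -0.65186631] 36.541340644355294 0.0
```

>>> play_rows:
  series:
    - {"tx":0,"ty":0,"tz":0,"rx":0,"ry":0,"rz":0,"gripper":-1}
    - {"tx":0,"ty":0,"tz":0,"rx":0,"ry":0,"rz":0,"gripper":-1}
    - {"tx":0,"ty":0,"tz":0,"rx":0,"ry":0,"rz":0,"gripper":-1}
    - {"tx":0,"ty":0,"tz":0,"rx":0,"ry":0,"rz":0,"gripper":-1}

```text
t: 15.75
eef_pos: [551.6, -334.3, 247.5]
tcp_rot: [[0.983, 0.183, -0.0], [0.183, -0.983, 0.0], [-0.0, -0.0, -1.0]]
ft_force: [-0.0, 0.2, 0.2]
width: 27.4
finger_force: 40.0
```

>>> play_rows:
  series:
    - {"tx":0,"ty":0,"tz":-0.2,"rx":0,"ry":0,"rz":0,"gripper":-1}
    - {"tx":0,"ty":0,"tz":-0.5,"rx":0,"ry":0,"rz":0,"gripper":-1}
    - {"tx":0,"ty":0,"tz":-0.8,"rx":0,"ry":0,"rz":0,"gripper":-1}
    - {"tx":0,"ty":0,"tz":-0.8,"rx":0,"ry":0,"rz":0,"gripper":-1}
    - {"tx":0,"ty":0,"tz":-0.4,"rx":0,"ry":0,"rz":0,"gripper":-1}
    - {"tx":0,"ty":0,"tz":0,"rx":0,"ry":0,"rz":0,"gripper":-1}
    - {"tx":0,"ty":0,"tz":0,"rx":0,"ry":0,"rz":0,"gripper":-1}

```text
t: 16.45
eef_pos: [551.3, -334.2, 354.6]
tcp_rot: [[0.983, 0.183, -0.001], [0.183, -0.983, 0.001], [-0.001, -0.001, -1.0]]
ft_force: [-0.9, -1.1, -2.4]
width: 27.1
finger_force: 40.0
```

```bash
python3 - <<'E'
from h import *
o=robot.observe();R=np.array(o['tcp_rot']);p=np.array(o['eef_pos']);print(p,o['ft_force'],o['width'])
print('to hole',R.T@(np.array([622,-8.5,p[2]])-p))
E
```

```text
[ 551.30416461 -334.21697974  354.59661483] [-0.93889019 -1.13860851 -2.38732043] 27.06780793166462
to hole [ 1.29014740e+02 -3.07318444e+02  1.50427967e-01]
```

>>> play_rows:
  series:
    - {"tx":0.16,"ty":-0.38,"tz":0,"rx":0,"ry":0,"rz":0,"gripper":-1}
    - {"tx":0.32,"ty":-0.77,"tz":0,"rx":0,"ry":0,"rz":0,"gripper":-1}
    - {"tx":0.32,"ty":-0.77,"tz":0,"rx":0,"ry":0,"rz":0,"gripper":-1}
    - {"tx":0.32,"ty":-0.77,"tz":0,"rx":0,"ry":0,"rz":0,"gripper":-1}
    - {"tx":0.32,"ty":-0.77,"tz":0,"rx":0,"ry":0,"rz":0,"gripper":-1}
    - {"tx":0.32,"ty":-0.77,"tz":0,"rx":0,"ry":0,"rz":0,"gripper":-1}
    - {"tx":0.32,"ty":-0.77,"tz":0,"rx":0,"ry":0,"rz":0,"gripper":-1}

```text
t: 17.15
eef_pos: [596.3, -120.1, 353.0]
tcp_rot: [[0.983, 0.183, -0.004], [0.183, -0.983, 0.002], [-0.003, -0.002, -1.0]]
ft_force: [-0.1, 0.2, -1.4]
width: 27.1
finger_force: 40.0
```

>>> play_rows:
  series:
    - {"tx":0.32,"ty":-0.77,"tz":0,"rx":0,"ry":0,"rz":0,"gripper":-1}
    - {"tx":0.32,"ty":-0.77,"tz":0,"rx":0,"ry":0,"rz":0,"gripper":-1}
    - {"tx":0.32,"ty":-0.77,"tz":0,"rx":0,"ry":0,"rz":0,"gripper":-1}
    - {"tx":0.18,"ty":-0.37,"tz":0,"rx":0,"ry":0,"rz":0,"gripper":-1}
    - {"tx":0,"ty":0,"tz":0,"rx":0,"ry":0,"rz":0,"gripper":-1}
    - {"tx":0,"ty":0,"tz":0,"rx":0,"ry":0,"rz":0,"gripper":-1}
    - {"tx":0,"ty":0,"tz":0,"rx":0,"ry":0,"rz":0,"gripper":-1}

```text
t: 17.85
eef_pos: [621.8, -9.7, 355.0]
tcp_rot: [[0.983, 0.182, -0.001], [0.182, -0.983, -0.0], [-0.001, 0.0, -1.0]]
ft_force: [0.7, -0.0, -2.7]
width: 27.0
finger_force: 40.0
```

```bash
python3 - <<'E'
from h import *
o=robot.observe();R=np.array(o['tcp_rot']);p=np.array(o['eef_pos']);print(p,R.round(4),o['ft_force'],o['width'])
print('to hole',R.T@(np.array([622,-8.5,p[2]])-p))
s=snap('scene','pics/scene7.png')
u=px(s,[p+R@[0,0,245],[622,-8.5,52]]);print('expected tip, hole px',u)
i=s['img'][140:290,300:500].copy();cv2.imwrite('pics/crop8.png',cv2.resize(i,None,fx=4,fy=4,interpolation=cv2.INTER_CUBIC))
E
```

```text
[621.81848691  -9.66850995 354.9756589 ] [[ 9.833e-01  1.818e-01 -1.000e-03]
 [ 1.818e-01 -9.833e-01 -3.000e-04]
 [-1.100e-03  1.000e-04 -1.000e+00]] [ 0.70442674 -0.02506157 -2.65843917] 26.980275041331517
to hole [ 3.90869819e-01 -1.11605689e+00 -5.54947651e-04]
expected tip, hole px [[402.34936814 227.43544042]
 [400.42015107 249.19122076]]
```

View pics/crop8.png

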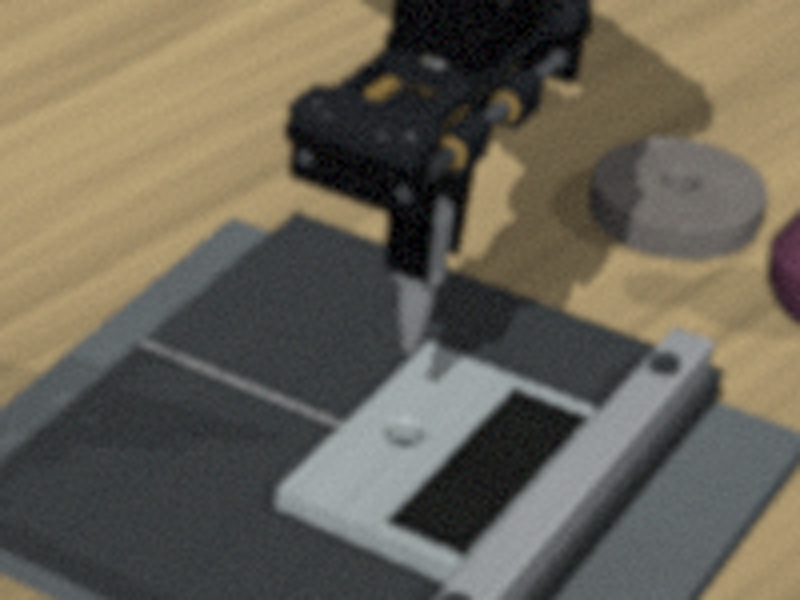

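The tip is at (402.5,228.2), as predicted, and the hole at (401,248) agrees to about 2 px. I'll make a small correction and lower the pin.

>>> play_rows:
  series:
    - {"tx":0,"ty":-0.05,"tz":0.4,"rx":0,"ry":0,"rz":0,"gripper":-1}
    - {"tx":0,"ty":0,"tz":0.6,"rx":0,"ry":0,"rz":0,"gripper":-1}
    - {"tx":0,"ty":0,"tz":0.4,"rx":0,"ry":0,"rz":0,"gripper":-1}
    - {"tx":0,"ty":0,"tz":0.15,"rx":0,"ry":0,"rz":0,"gripper":-1}
    - {"tx":0,"ty":0,"tz":0.1,"rx":0,"ry":0,"rz":0,"gripper":-1}
    - {"tx":0,"ty":0,"tz":0.1,"rx":0,"ry":0,"rz":0,"gripper":-1}

```text
t: 18.5
eef_pos: [622.0, -7.0, 285.9]
tcp_rot: [[0.983, 0.183, 0.001], [0.183, -0.983, -0.0], [0.001, 0.0, -1.0]]
ft_force: [0.1, -0.3, -1.5]
width: 27.1
finger_force: 40.0
```

>>> play_rows:
  series:
    - {"tx":0,"ty":0,"tz":0.1,"rx":0,"ry":0,"rz":0,"gripper":-1}
    - {"tx":0,"ty":0,"tz":0.1,"rx":0,"ry":0,"rz":0,"gripper":-1}

```text
t: 18.7
eef_pos: [622.0, -6.8, 278.2]
tcp_rot: [[0.983, 0.183, 0.002], [0.183, -0.983, -0.0], [0.002, 0.0, -1.0]]
ft_force: [-0.8, 0.4, -1.7]
width: 27.1
finger_force: 40.0
```

>>> play_rows:
  series:
    - {"tx":0,"ty":0,"tz":0.1,"rx":0,"ry":0,"rz":0,"gripper":-1}
    - {"tx":0,"ty":0,"tz":0.1,"rx":0,"ry":0,"rz":0,"gripper":-1}

```text
t: 18.9
eef_pos: [621.8, -6.8, 269.5]
tcp_rot: [[0.983, 0.183, 0.0], [0.183, -0.983, -0.0], [0.0, 0.0, -1.0]]
ft_force: [0.4, 0.3, -2.1]
width: 27.4
finger_force: 40.0
```

>>> play_rows:
  series:
    - {"tx":0,"ty":0,"tz":0.06,"rx":0,"ry":0,"rz":0,"gripper":-1}
    - {"tx":0,"ty":0,"tz":0.06,"rx":0,"ry":0,"rz":0,"gripper":-1}

```text
t: 19.1
eef_pos: [621.7, -6.8, 264.5]
tcp_rot: [[0.983, 0.183, -0.0], [0.183, -0.983, 0.0], [-0.0, -0.0, -1.0]]
ft_force: [0.5, -0.1, -1.4]
width: 27.5
finger_force: 40.0
```

>>> play_rows:
  series:
    - {"tx":0,"ty":0,"tz":0.06,"rx":0,"ry":0,"rz":0,"gripper":-1}
    - {"tx":0,"ty":0,"tz":0.06,"rx":0,"ry":0,"rz":0,"gripper":-1}

```text
t: 19.3
eef_pos: [621.7, -6.8, 259.8]
tcp_rot: [[0.983, 0.183, 0.0], [0.183, -0.983, 0.0], [0.0, -0.0, -1.0]]
ft_force: [0.8, -0.5, -1.9]
width: 26.8
finger_force: 40.0
```

>>> play_rows:
  series:
    - {"tx":0,"ty":0,"tz":0.06,"rx":0,"ry":0,"rz":0,"gripper":-1}

```text
t: 19.4
eef_pos: [621.7, -6.8, 257.4]
tcp_rot: [[0.983, 0.183, 0.0], [0.183, -0.983, 0.0], [0.0, 0.0, -1.0]]
ft_force: [-0.1, 0.4, -1.3]
width: 26.9
finger_force: 40.0
```

No resistance, so I'll continue to seat it.

>>> play_rows:
  series:
    - {"tx":0,"ty":0,"tz":0.06,"rx":0,"ry":0,"rz":0,"gripper":-1}
    - {"tx":0,"ty":0,"tz":0.04,"rx":0,"ry":0,"rz":0,"gripper":-1}
    - {"tx":0,"ty":0,"tz":0.04,"rx":0,"ry":0,"rz":0,"gripper":-1}

```text
t: 19.7
eef_pos: [621.7, -6.9, 251.8]
tcp_rot: [[0.983, 0.183, -0.0], [0.183, -0.983, -0.0], [-0.0, 0.0, -1.0]]
ft_force: [-0.5, 0.5, -0.6]
width: 27.0
finger_force: 40.0
```

>>> play_rows:
  series:
    - {"tx":0,"ty":0,"tz":0.04,"rx":0,"ry":0,"rz":0,"gripper":-1}

```text
t: 19.8
eef_pos: [621.7, -6.9, 250.3]
tcp_rot: [[0.983, 0.183, 0.0], [0.183, -0.983, 0.0], [0.0, 0.0, -1.0]]
ft_force: [-0.3, -0.2, -2.8]
width: 26.9
finger_force: 40.0
```

>>> play_rows:
  series:
    - {"tx":0,"ty":0,"tz":0.04,"rx":0,"ry":0,"rz":0,"gripper":-1}

```text
t: 19.9
eef_pos: [621.8, -6.8, 249.5]
tcp_rot: [[0.983, 0.183, -0.0], [0.183, -0.983, -0.0], [-0.0, -0.0, -1.0]]
ft_force: [-4.0, 0.1, 7.1]
width: 27.1
finger_force: 40.0
```

Contact at the predicted seating height. I'll press to about 20 N.

>>> play_rows:
  series:
    - {"tx":0,"ty":0,"tz":0.03,"rx":0,"ry":0,"rz":0,"gripper":-1}
    - {"tx":0,"ty":0,"tz":0,"rx":0,"ry":0,"rz":0,"gripper":-1}

```text
t: 20.1
eef_pos: [622.0, -6.8, 249.4]
tcp_rot: [[0.983, 0.183, -0.0], [0.183, -0.983, -0.0], [-0.0, 0.0, -1.0]]
ft_force: [-5.1, 0.7, 6.5]
width: 27.3
finger_force: 40.0
```

>>> play_rows:
  series:
    - {"tx":0,"ty":0,"tz":0.01,"rx":0,"ry":0,"rz":0,"gripper":-1}
    - {"tx":0,"ty":0,"tz":0,"rx":0,"ry":0,"rz":0,"gripper":-1}

```text
t: 20.3
eef_pos: [622.0, -6.8, 249.4]
tcp_rot: [[0.983, 0.183, -0.0], [0.183, -0.983, -0.0], [-0.0, 0.0, -1.0]]
ft_force: [-4.4, -0.1, 9.8]
width: 27.4
finger_force: 40.0
```

>>> play_rows:
  series:
    - {"tx":0,"ty":0,"tz":0.03,"rx":0,"ry":0,"rz":0,"gripper":-1}
    - {"tx":0,"ty":0,"tz":0,"rx":0,"ry":0,"rz":0,"gripper":-1}

```text
t: 20.5
eef_pos: [622.1, -6.8, 249.4]
tcp_rot: [[0.983, 0.183, -0.0], [0.183, -0.983, -0.0], [-0.0, 0.0, -1.0]]
ft_force: [-8.6, 1.0, 13.4]
width: 27.6
finger_force: 40.0
```

>>> play_rows:
  series:
    - {"tx":0,"ty":0,"tz":0.02,"rx":0,"ry":0,"rz":0,"gripper":-1}
    - {"tx":0,"ty":0,"tz":0,"rx":0,"ry":0,"rz":0,"gripper":-1}

```text
t: 20.7
eef_pos: [622.2, -6.8, 249.4]
tcp_rot: [[0.983, 0.183, -0.001], [0.183, -0.983, -0.0], [-0.001, 0.0, -1.0]]
ft_force: [-9.6, 0.5, 18.2]
width: 26.7
finger_force: 40.0
```

Z is hard against the predicted seat. Next: relax, release, retreat and check.

>>> play_rows:
  series:
    - {"tx":0,"ty":0,"tz":-0.06,"rx":0,"ry":0,"rz":0,"gripper":-1}
    - {"tx":0,"ty":0,"tz":0,"rx":0,"ry":0,"rz":0,"gripper":0}
    - {"tx":0,"ty":0,"tz":0,"rx":0,"ry":0,"rz":0,"gripper":0}
    - {"tx":0,"ty":0,"tz":0,"rx":0,"ry":0,"rz":0,"gripper":0}
    - {"tx":0,"ty":0,"tz":0,"rx":0,"ry":0,"rz":0,"gripper":0.3}
    - {"tx":0,"ty":0,"tz":0,"rx":0,"ry":0,"rz":0,"gripper":0.3}
    - {"tx":0,"ty":0,"tz":0,"rx":0,"ry":0,"rz":0,"gripper":0.3}

```text
t: 21.4
eef_pos: [621.7, -6.8, 247.3]
tcp_rot: [[0.983, 0.183, -0.0], [0.183, -0.983, 0.0], [-0.0, -0.0, -1.0]]
ft_force: [0.6, 0.7, 0.3]
width: 61.0
finger_force: 0.0
```

>>> play_rows:
  series:
    - {"tx":0,"ty":0,"tz":-0.2,"rx":0,"ry":0,"rz":0,"gripper":0.3}
    - {"tx":0,"ty":0,"tz":-0.5,"rx":0,"ry":0,"rz":0,"gripper":0.3}
    - {"tx":0,"ty":0,"tz":-1,"rx":0,"ry":0,"rz":0,"gripper":0.3}
    - {"tx":0,"ty":0,"tz":-1,"rx":0,"ry":0,"rz":0,"gripper":0.3}
    - {"tx":0,"ty":0,"tz":-0.5,"rx":0,"ry":0,"rz":0,"gripper":0.3}
    - {"tx":0,"ty":0,"tz":0,"rx":0,"ry":0,"rz":0,"gripper":0.3}

```text
t: 22.0
eef_pos: [622.6, -6.9, 381.3]
tcp_rot: [[0.983, 0.183, 0.009], [0.183, -0.983, -0.001], [0.009, 0.003, -1.0]]
ft_force: [0.5, 0.3, -0.5]
width: 61.7
finger_force: 0.0
```

>>> play_rows:
  series:
    - {"tx":-0.5,"ty":0.5,"tz":0,"rx":0,"ry":0,"rz":0,"gripper":0.3}
    - {"tx":-0.7,"ty":0.8,"tz":0,"rx":0,"ry":0,"rz":0,"gripper":0.3}
    - {"tx":-0.7,"ty":0.8,"tz":0,"rx":0,"ry":0,"rz":0,"gripper":0.3}
    - {"tx":-0.7,"ty":0.8,"tz":0,"rx":0,"ry":0,"rz":0,"gripper":0.3}
    - {"tx":-0.7,"ty":0.8,"tz":0,"rx":0,"ry":0,"rz":0,"gripper":0.3}
    - {"tx":-0.4,"ty":0.5,"tz":0,"rx":0,"ry":0,"rz":0,"gripper":0.3}
    - {"tx":0,"ty":0,"tz":0,"rx":0,"ry":0,"rz":0,"gripper":0.3}
    - {"tx":0,"ty":0,"tz":0,"rx":0,"ry":0,"rz":0,"gripper":0.3}

```text
t: 22.8
eef_pos: [506.5, -199.1, 374.2]
tcp_rot: [[0.983, 0.182, -0.002], [0.182, -0.983, 0.001], [-0.001, -0.002, -1.0]]
ft_force: [0.2, -0.7, 0.2]
width: 62.1
finger_force: 0.0
```

```bash
python3 - <<'E'
from h import *
a=snap('top','pics/top9.png')['img'][95:265,205:345];b=snap('scene','pics/scene9.png')['img'][170:350,350:510]
a=cv2.resize(a,(400,486),interpolation=cv2.INTER_CUBIC);b=cv2.resize(b,(400,450),interpolation=cv2.INTER_CUBIC)
i=np.zeros((486,800,3),np.uint8);i[:,:400]=a;i[:450,400:]=b;cv2.imwrite('pics/crop9.png',i)
s=np.load('pics/scene9.png.npz');print('head top centre if home',(px(s,[[621.5,-8,92]])-[350,170])*2.5+[400,0],'shoulder',(px(s,[[621.5,-8,52]])-[350,170])*2.5+[400,0])
E
```

```text
head top centre if home [[530.2127771  160.00949835]] shoulder [[525.97998683 197.46360462]]
```

View pics/crop9.png

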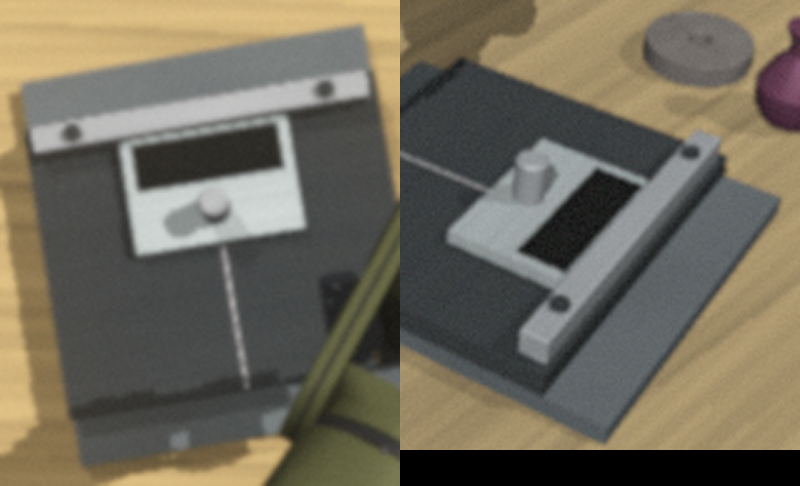

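The pin head sits on the rest with its top at (533,158), against (530,160) predicted for home. The rest is flush, the wheel and vases are undisturbed, and the arm is clear.

```bash
python3 -c "
from bench import robot
print(robot.finish_job())"
```

```text
the job is handed in; nothing more can be done
None
```

The rest is flush against the fence with its hole over the slide's hole, the pin is seated with its head down on the rest, and the job is handed in (the hand-in returned no verdict).

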